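# Third hand at the screwing jig

## Task

On the screwing jig, pull the length stop by its knob all the way out to its end and leave it there; then stand the wooden bracket foot down, flat on the jig board, with the long side of its foot flat against the sprung bar and the end of the foot right up against the blade of the length stop. Press it steadily into the bar so that the springs are about half compressed (about 10 N, never bottoming them), and finish while still holding it pressed like that, not letting go, so that I can drive the screws. Leave the other things on the bench where they are.

Things in the scene. Friction and masses are not known exactly. Their poses are not given: they have to be found in the camera images.
- jig: Screwing jig fixed to the bench: plywood board 260 x 260 x 18 mm; origin under its centre at bench height, +x away from the robot, z up. A sprung aluminium bar lies across its far half with springs and a wooden block (x 90 to 120, top at 46 mm) behind it; at +y of the bar is the length stop in a dark housing (x 80 to 130, y 61 to 97, top at 46 mm). The bracket is to stand on the open board at -x of the bar.
- press_bar (a joint): How far the sprung bar is pushed in along the jig's +x, m: 0 at rest, 0.02 fully bottomed (hard). Spring 1000 N/m without preload: 0.010 is half way, about 10 N. It meets the bracket low, at its foot, so a bracket held a little above the board tips as it is pressed: set it down firmly on the board first.
- bar_face (a point): Centre of the pressing face of the aluminium bar, which is 18 x 150 x 25 mm (jig y -92 to +58), top 44 mm above the bench; axes as the jig's. The face looks to -x, at jig x = +35 mm at rest. It moves with joint press_bar.
- length_stop (a joint): How far the length stop is pulled out along the jig's -x (towards the robot), m: 0 fully in, 0.07 fully out (hard end). It starts nearly in. A light return spring (at most 1.4 N) is outdone by a 6 N friction brake, so it stays where it is left; pulling takes up to about 8 N.
- stop_knob (a point): Point to grip on the axis of the stop's black upright knob, 72 mm above the bench: knob 18 mm in diameter, 51 to 85 mm above the bench. It stands on the front end of the stop's blade, 10 mm from the blade's tip. In the jig's frame the axis is at y = 66 mm, x = 40 mm when fully in, -30 mm when fully out. Axes as the jig's.
- stop_face (a point): Point on the side face (-y face) of the length stop's steel blade, at its tip, at jig y = +62 mm: the foot's end goes up against this face. The blade is 8 mm thick and stands 20 to 42 mm above the bench; this point is 31 mm up and moves with the stop. Axes as the jig's.
- bracket_mid (a point): Middle of the rib of the loose wooden bracket (about 140 g), which lies left or right of the jig: an upside-down T, foot 50 (x) x 120 (y) x 22 (z) mm, upright rib across its middle 18 mm thick (y) x 50 mm (x), top 75 mm above the underside. This point is 50 mm above the underside; z up, y along the foot. Same either way round. Pinch the rib across its thickness.
- offcut: Bystander: plain wood offcut 50 x 110 x 30 mm, at the other side of the jig; origin under its centre.
- screw_tin: Bystander: small open round tin, 48 mm wide, 24 mm high, standing on the jig board's near corner on the -y side; origin under its centre.
- glue: Bystander: white glue bottle, 60 mm wide, 150 mm high; origin under its centre.
- wax_jar: Bystander: jar, 72 mm wide, 60 mm high; origin under its centre.
- screwdriver: Bystander: screwdriver 200 mm long lying on the right.
- mallet: Bystander: hammer 260 mm long lying on the left.
- abrasive_roll: Bystander: roll of abrasive, 90 mm wide, 50 mm high; origin under its centre.
- bracket: The bracket as a whole (see bracket_mid); origin at the centre of its underside.
Not all that is in view belongs to the job. What is shaped like the bracket but black or turquoise is not meant.

How it is judged:
On the way, in this order (a step that is already met when the one before it is completed fails the run):
1. the length stop is pulled fully out (value of joint length_stop above 0.066 m), for 0.2 s.
2. the bracket stands on the board, against the stop, pressed into the sprung bar in the force band, steadily for a second (value of joint length_stop above 0.064 m and contact force between press_bar and bracket between 6 and 14 N and value of joint press_bar between 0.0055 and 0.0145 m and y of bracket_mid in the frame of jig between -0.004 and 0.005 m and z of bracket_mid in the frame of jig between 0.064 and 0.072 m and angle between the y axis of bracket_mid and the y axis of jig, either way round below 0.06 rad and angle between bracket_mid's own z axis and vertical below 0.07 rad and linear speed of bracket below 0.01 m/s and contact force between any of the fingers, the arm and bracket above 2 N), for 1 s.
At the end, for the whole second after the job is handed in: Length stop out by more than 64 of its 70 mm; bracket flat on the board (height within 4 mm, tilt under 0.07 rad), square to the jig within 0.06 rad, its foot end within 6 mm of the stop blade; still, held by the robot and pressed into the bar with 6 to 14 N (bar pushed in 5.5 to 14.5 mm) (all of step 2); the arm keeps its last pose, push and grip.
It fails at once if the sprung bar is pressed to the bottom (value of joint press_bar above 0.0185 m).
It fails at once if the bar is pressed by the robot itself and not through the bracket (contact force between any of the fingers, the arm and press_bar above 5 N).
It fails at once if one of the other things on the bench is moved by more than 30 mm (distance of any of offcut, screw_tin, glue, wax_jar, screwdriver, mallet, abrasive_roll from where it was at the start of the episode above 0.03 m).
It also fails if it takes over 58 s, if anything falls off the work surface, if the arm or the gripper's body presses on something with over 40 N, if the wrist force passes 120 N, or if a joint passes its speed limit or range.

## Robot

A 6-joint arm with a two-finger parallel gripper is mounted at the origin on the work surface. World frame = base frame: x ahead of the robot, y to its left, z up, the work surface at z = 0. Lengths are in m, angles in rad, forces in N, time in s.
With the tool pointing down it reaches from about 0.275 to 1 m from the base axis. Payload 8.4 kg.
Tool frame: the origin (TCP) lies midway between the tips of the shut fingers; the grasp point (between the pads) lies 19 mm behind it (env.hold_point_z is the distance from the TCP to the grasp point, in m); z points along the fingers, y is the line along which they close (so a half turn about z gives the same grasp; the last joint's range is limited). The gripper opens to 85 mm and grips with 20 to 120 N. Pads are 22 mm wide; open, the fingers measure 114 mm over their backs; the gripper's body (76 mm by 85 mm) begins 54 mm behind the grasp point. The pads swing forward as they close: fully open they stand 13 mm farther back than shut.
Start: joints at [1.183, 0.353, 1.633, -0, 1.155, -0.002], TCP at [0.235, 0.579, 0.231] pointing down, gripper open.
Joint ranges: [-2.63, 2.63], [-0.92, 2.1], [0.06, 2.66], [-1.3, 4.44], [0, 2.69], [-3.02, 3.02]. Speed limits (rad/s): [2.22, 2.22, 2.79, 3.14, 3.14, 3.14].

## Interface

Orientations are given as a rotation vector (axis times angle).
In Python, from bench import env, optics gives the robot as it stands.
- The arm moves only by the tool move_arm, never from a script. Its argument "increments" is a list of rows, each an object of numbers: "claw": the opening, from 0 (shut) to 1 (fully open); "x", "y", "z": the shift along the tool's x, y, z in units of 50 mm (1.0 is 50 mm); "turn": the turn about the tool's z in units of 5 degrees (1.0 is 5 degrees). In form: [{"claw": .., "x": .., "y": .., "z": .., "turn": ..}, ...]. A call has 1 to 20 rows; each row is the pose to reach, as a shift and turn from the pose commanded when the call began, along the tool's axes at that moment; what a row does not reach only later rows make up. A row lasts 1/8 s, in which the tool goes at most 62.5 mm and 10.7 degrees, less where a joint would pass 70% of its speed; a pose out of reach is approached as far as the arm can. A call with a gripper value outside its range is refused whole. The fingers move at their own pace and stop on an object; "squeeze" is the grip in N (left out, the last holds). Time passes only in rows, so rows that repeat a pose let the fingers close. It gives the time, the measured TCP pose, the force, the opening and the grip force at its end, in the units of the state.
- env.sense(): the state, without advancing time (a new reading comes with each control period).
- optics.camera(name): name is "scene" or "top"; returns (picture, depth): 384x512x3 uint8, red, green, blue; 384x512 float32, m along the optical axis (not along the pixel's ray), 0 where there is no reading.
- optics.camera_model(name): a dict with "fx", "fy", "cx", "cy" (pixels), "k1" (the pictures are not rectified: a ray, as slopes to the right and down, at radius r is drawn at 1 + k1 r^2 times it, then the intrinsics apply), "origin" and "attitude" of the camera in the world. Camera axes: x right, y up, looking along -z (the intrinsics and any distortion apply to the point x, -y, -z); pixel columns grow to the right and rows downward; lengths in m; the calibration is good to about 2 mm. A picture is of the moment at which its call begins. camera_model takes no time and is no camera call.
- env.sign_off(): hands the job in; it is judged then, once.
The state is a dict: "time_s": time; "joint_positions": joint angles; "joint_vel": joint speeds; "tau": joint torques, N m; "tcp_pos": TCP position; "tool_rot": TCP orientation; "wrist_force": force on the tool from outside, world axes, zero at the start; "torque": the same for the moment, N m; "width": finger opening in m; "grasp_force": force on a finger pad.
Only numpy, scipy, OpenCV 4.12 (cv2) and the standard library are available. Lean on these libraries where they do the work, as an engineer would, in place of code of your own. Each camera call takes 0.05 s, during which the arm holds its last target. There are 200 camera calls.

## Working session

There is one attempt and no reset: what is moved stays moved. The work goes in short steps, Python scripts to look and compute and a tool call to move; the robot and the scene stay as the last step left them, time stands still between calls to the robot, and variables do not carry over. Pictures are saved under pics/ and viewed, at most 10 in all, crops included, and the job is handed in when it is done.

Besides the shell and the picture viewer there is one more tool, called after "Call:" in YAML: its name, and indented under it one key for each argument. move_arm: Moves the arm, as the interface text tells. Its arguments: {"type":"object","properties":{"increments":{"type":"array","items":{"type":"object","properties":{"claw":{"type":"number"},"x":{"type":"number"},"y":{"type":"number"},"z":{"type":"number"},"turn":{"type":"number"}}}},"squeeze":{"type":"number"}},"required":["increments"]}

```bash
mkdir -p pics; ls; cat > h.py <<'E'
import numpy as np, cv2
from scipy.spatial.transform import Rotation as R
from bench import env, optics
def rays(name,uv):
    m=optics.camera_model(name); uv=np.atleast_2d(np.asarray(uv,float))
    K=np.array([[m['fx'],0,m['cx']],[0,m['fy'],m['cy']],[0,0,1]])
    p=cv2.undistortPoints(uv[:,None],K,np.array([m['k1'],0,0,0,0.]))[:,0]
    d=np.c_[p[:,0],-p[:,1],-np.ones(len(p))]
    A=np.asarray(m['attitude'],float)
    A=A if A.shape==(3,3) else R.from_rotvec(A).as_matrix()
    return np.array(m['origin'],float), d@A.T
def plane(name,uv,z):
    o,d=rays(name,uv); return o+d*((z-o[2])/d[:,2])[:,None]
def depthpts(name,uv,dep):
    o,d=rays(name,uv); return o+d*dep[:,None]
E
python3 - <<'E'
from h import *
for n in("scene","top"):
    im,d=optics.camera(n); cv2.imwrite(f"pics/{n}0.png",im[:,:,::-1]); np.save(f"{n}0.npy",d); print(n,optics.camera_model(n))
print(env.sense())
E
```

```text
pics
scene {'fx': 481.0018012537782, 'fy': 481.0018012537782, 'cx': 257.9325989062912, 'cy': 183.4557009344538, 'k1': 0.0017281178800355515, 'origin': array([1.09734498, 0.57707514, 1.38208914]), 'attitude': array([0.26511338, 0.61521733, 2.22351677])}
top {'fx': 398.45048246356146, 'fy': 398.45048246356146, 'cx': 251.60503764664597, 'cy': 191.02402378753052, 'k1': 0.009553782841347608, 'origin': array([0.28055023, 0.07219722, 1.18767441]), 'attitude': array([ 0.17689045, -0.17578256, -1.58878061])}
{'time_s': 0.1, 'joint_positions': array([ 1.18262858e+00,  3.53618706e-01,  1.63401644e+00, -2.80664475e-05,
        1.15521527e+00, -2.38657028e-03]), 'joint_vel': array([ 0.00063461, -0.00263638, -0.00252404, -0.00013806, -0.00018755,
       -0.0009985 ]), 'tau': array([-1.20411649e-03, -6.06353402e+01, -3.42818427e+01, -3.55473151e-05,
        3.94940522e-03,  1.09647630e-05]), 'tcp_pos': array([0.23502231, 0.5786864 , 0.23063043]), 'tool_rot': array([-6.02173291e-01, -3.08311738e+00,  1.94581716e-03]), 'wrist_force': array([-0.1185243 ,  0.17398001,  0.48901223]), 'torque': array([-0.01033635, -0.05222495, -0.01078289]), 'grasp_force': 0.0, 'width': 0.08576857997595685}
```

View pics/top0.png

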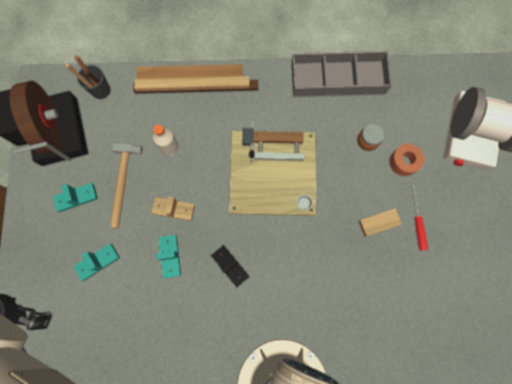

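View pics/scene0.png

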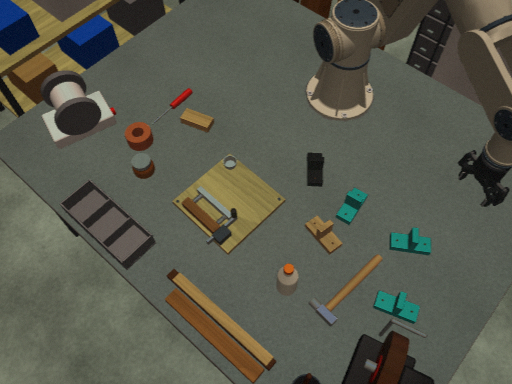

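The top view shows the jig around pixel (273,172), with its knob at about (252,155) and the tin at (305,202). Things that could be taken for the bracket:
- wooden T at top (173,208), scene (323,234)
- plain offcut at (381,221)
- turquoise brackets at (75,197), (96,262) and (169,256)
- black bracket at (230,265)

By the description it's the wooden T at (173,208). I'll check that in one close crop and measure it.

```bash
cat >> h.py <<'E'
def cloud(name,u0,u1,v0,v1,im,d):
    v,u=np.mgrid[v0:v1,u0:u1]; uv=np.c_[u.ravel(),v.ravel()].astype(float)
    dd=d[v0:v1,u0:u1].ravel(); ok=dd>0
    return uv[ok],depthpts(name,uv[ok],dd[ok]),im[v0:v1,u0:u1].reshape(-1,3)[ok]
def rect(p):
    (c,s,a)=cv2.minAreaRect((p[:,:2]*1000).astype(np.float32)); return np.round(c,1),np.round(s,1),round(a,2)
def edges(p,yaw,lo=1,hi=99):
    c,s=np.cos(yaw),np.sin(yaw); q=p[:,:2]@np.array([[c,-s],[s,c]]); return np.round(np.percentile(q,[lo,hi],axis=0)*1000,1)
E
python3 - <<'E'
from h import *
B={"top":((222,325,122,222),(145,202,190,228)),"scene":((168,292,150,255),(298,348,210,258))}
crops=[]
for n in B:
    im=cv2.imread(f"pics/{n}0.png")[:,:,::-1]; d=np.load(f"{n}0.npy")
    for k,(u0,u1,v0,v1) in zip(("jig","br"),B[n]):
        uv,P,c=cloud(n,u0,u1,v0,v1,im,d)
        hsv=cv2.cvtColor(c[None].astype(np.uint8),cv2.COLOR_RGB2HSV)[0]
        wood=(hsv[:,1]>70)&(hsv[:,0]<30)
        crops.append(cv2.resize(im[v0:v1,u0:u1],(400,300),interpolation=cv2.INTER_CUBIC))
        z=P[:,2]
        print(n,k,"z hist",np.histogram(z*1000,bins=[-20,-5,5,10,14,22,26,35,40,48,55,65,72,80,90,110]))
        if k=="jig":
            m=wood&(abs(z-.018)<.005); print("board n",m.sum(),"z",np.median(z[m]),rect(plane(n,uv[m],.018)))
            m=(z>.064)&(z<.1); print("knob",m.sum(),P[m].mean(0).round(4) if m.any() else'', np.percentile(z[m],95) if m.any() else '')
            m=(z>.038)&(z<.05); print("tops",rect(P[m]))
        else:
            m=wood&(z>.06);print("rib top",m.sum(),np.median(z[m]),P[m].mean(0).round(4),rect(P[m]),rect(plane(n,uv[m],.075)))
            m=wood&(z<.03)&(z>.015);print("foot top",m.sum(),np.median(z[m]),rect(plane(n,uv[m],.022)))
o=np.vstack([np.hstack(crops[:2]),np.hstack(crops[2:])]);cv2.imwrite("pics/c1.png",o[:,:,::-1])
E
```

```text
top jig z hist (array([  38, 3033,   69,  204, 5134,  353,  169,  164,  915,  131,    6,
          6,    6,   28,    0]), array([-20,  -5,   5,  10,  14,  22,  26,  35,  40,  48,  55,  65,  72,
        80,  90, 110]))
board n 5225 z 0.01820446402708087 (array([604.2,   4.5]), array([259. , 259.1]), 86.95)
knob 40 [0.6443 0.0679 0.0816] 0.08693516283010497
tops (array([619.4,  -4.1]), array([287.2, 188.2]), 4.06)
top br z hist (array([  19, 1377,   46,   10,  258,  240,   34,    9,   11,   15,   14,
         22,   97,    4,    0]), array([-20,  -5,   5,  10,  14,  22,  26,  35,  40,  48,  55,  65,  72,
        80,  90, 110]))
rib top 128 0.07464496876577187 [0.4978 0.3058 0.0742] (array([498.5, 306.2]), array([18.3, 50.1]), 77.88) (array([497.8, 305.4]), array([20.2, 51.1]), 77.4)
foot top 517 0.022044877909670024 (array([498.5, 306.2]), array([120.1,  50.3]), 77.92)
scene jig z hist (array([  55, 5417, 1607,  186, 2903, 1271,  328,  136,  558,  451,   12,
          7,    5,   26,    6]), array([-20,  -5,   5,  10,  14,  22,  26,  35,  40,  48,  55,  65,  72,
        80,  90, 110]))
board n 3354 z 0.01975306496082918 (array([609.4,   1.9]), array([263.1, 261.8]), 87.11)
knob 44 [0.6526 0.067  0.0827] 0.09029424673372893
tops (array([648.7, -44. ]), array([316.5, 173.8]), 42.68)
scene br z hist (array([  13, 1239,  320,   33,  168,  286,  158,    7,   14,   19,   21,
         20,   77,   15,    0]), array([-20,  -5,   5,  10,  14,  22,  26,  35,  40,  48,  55,  65,  72,
        80,  90, 110]))
rib top 121 0.07559826814114312 [0.5064 0.3044 0.0748] (array([503.4, 303.4]), array([20.7, 51.7]), 75.81) (array([506.2, 304.1]), array([22.1, 53.2]), 79.14)
foot top 470 0.023873921957728528 (array([504.4, 303.9]), array([121.6,  53.3]), 78.1)
```

View pics/c1.png

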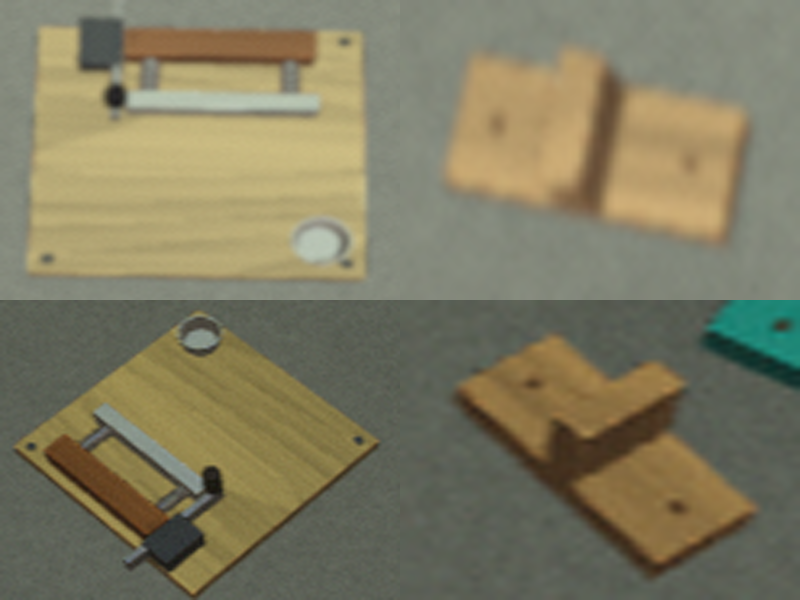

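The crop confirms the wooden T-shaped bracket. The jig yaw is about -3.05°, the bracket yaw about -12.1°, and the stop knob is near (0.647,0.067). The two cameras disagree by about 5 mm, so I'll average them and correct by touch. First move: above the knob.

Call:
move_arm:
  increments:
    - {"claw": 0.7,"x": -11.5,"y": -6.4,"z": 1.6,"turn": -3.8}
    - {"claw": 0.7,"x": -11.5,"y": -6.4,"z": 1.6,"turn": -3.8}
    - {"claw": 0.7,"x": -11.5,"y": -6.4,"z": 1.6,"turn": -3.8}
    - {"claw": 0.7,"x": -11.5,"y": -6.4,"z": 1.6,"turn": -3.8}
    - {"claw": 0.7,"x": -11.5,"y": -6.4,"z": 1.6,"turn": -3.8}
    - {"claw": 0.7,"x": -11.5,"y": -6.4,"z": 1.6,"turn": -3.8}
    - {"claw": 0.7,"x": -11.5,"y": -6.4,"z": 1.6,"turn": -3.8}
    - {"claw": 0.7,"x": -11.5,"y": -6.4,"z": 1.6,"turn": -3.8}
    - {"claw": 0.7,"x": -11.5,"y": -6.4,"z": 1.6,"turn": -3.8}
    - {"claw": 0.7,"x": -11.5,"y": -6.4,"z": 1.6,"turn": -3.8}
    - {"claw": 0.7,"x": -11.5,"y": -6.4,"z": 1.6,"turn": -3.8}
    - {"claw": 0.7,"x": -11.5,"y": -6.4,"z": 1.6,"turn": -3.8}
    - {"claw": 0.7,"x": -11.5,"y": -6.4,"z": 1.6,"turn": -3.8}
    - {"claw": 0.7,"x": -11.5,"y": -6.4,"z": 1.6,"turn": -3.8}
    - {"claw": 0.7,"x": -11.5,"y": -6.4,"z": 1.6,"turn": -3.8}
    - {"claw": 0.7,"x": -11.5,"y": -6.4,"z": 1.6,"turn": -3.8}

```text
time_s: 2.1
tcp_pos: [0.6473, 0.0669, 0.1515]
tool_rot: [0.084, 3.14, 0.0]
wrist_force: [0.2, 0.4, 0.8]
width: 0.06
grasp_force: 0.0
```

```bash
python3 - <<'E'
from h import *
s=env.sense(); M=R.from_rotvec(s['tool_rot']).as_matrix(); print(s['time_s'],s['tcp_pos'],s['width'],M.round(3).tolist(),s['wrist_force'])
t=[]
for n,(u0,u1,v0,v1) in {"top":(222,325,122,222),"scene":(168,292,130,255)}.items():
    im,d=optics.camera(n); t.append(cv2.resize(im[v0:v1,u0:u1],(400,400),interpolation=cv2.INTER_CUBIC))
cv2.imwrite("pics/c2.png",np.hstack(t)[:,:,::-1])
E
```

```text
2.1 [0.64732647 0.06685049 0.1515209 ] 0.05998064854117355 [[-0.999, 0.053, 0.0], [0.053, 0.999, 0.0], [-0.0, 0.0, -1.0]] [0.17177837 0.35846194 0.76948777]
```

View pics/c2.png

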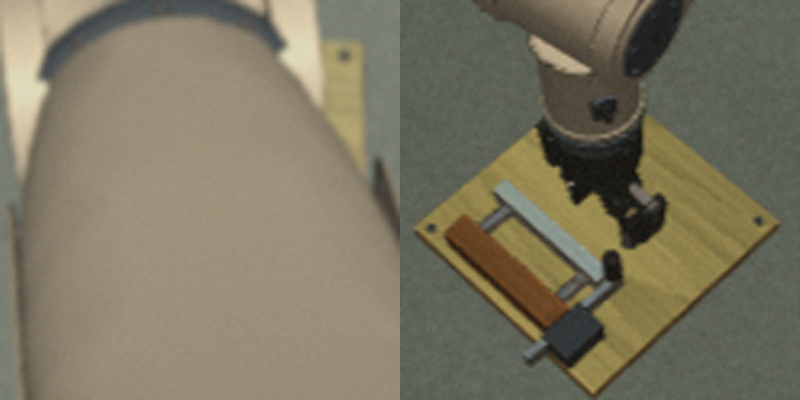

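The scene crop shows the knob at about (612,262) in the picture, below and just beyond the open gripper, as expected. I'll go down and close gently.

Call:
move_arm:
  increments:
    - {"claw": 0.7,"z": 1.0}
    - {"claw": 0.7,"z": 1.6}
    - {"claw": 0.7,"z": 1.92}
    - {"claw": 0.7,"z": 1.92}
    - {"claw": 0.45,"z": 1.92}
    - {"claw": 0.3,"z": 1.92}
    - {"claw": 0.25,"z": 1.92}
    - {"claw": 0.1,"z": 1.92}
    - {"claw": 0.1,"z": 1.92}
    - {"claw": 0.1,"z": 1.92}
  squeeze: 25

```text
invalid input at $.increments[0]: expected keys claw, x, y, z, turn
```

Call:
move_arm:
  increments:
    - {"claw": 0.7,"x": 0,"y": 0,"turn": 0,"z": 1.0}
    - {"claw": 0.7,"x": 0,"y": 0,"turn": 0,"z": 1.6}
    - {"claw": 0.7,"x": 0,"y": 0,"turn": 0,"z": 1.92}
    - {"claw": 0.7,"x": 0,"y": 0,"turn": 0,"z": 1.92}
    - {"claw": 0.45,"x": 0,"y": 0,"turn": 0,"z": 1.92}
    - {"claw": 0.3,"x": 0,"y": 0,"turn": 0,"z": 1.92}
    - {"claw": 0.25,"x": 0,"y": 0,"turn": 0,"z": 1.92}
    - {"claw": 0.1,"x": 0,"y": 0,"turn": 0,"z": 1.92}
    - {"claw": 0.1,"x": 0,"y": 0,"turn": 0,"z": 1.92}
    - {"claw": 0.1,"x": 0,"y": 0,"turn": 0,"z": 1.92}
  squeeze: 25

```text
time_s: 3.45
tcp_pos: [0.6482, 0.0677, 0.0564]
tool_rot: [0.085, 3.139, 0.003]
wrist_force: [-0.1, 8.1, 4.3]
width: 0.0167
grasp_force: 26.4
```

Call:
move_arm:
  increments:
    - {"claw": 0.1,"x": 0,"y": 0.03,"z": 0,"turn": 0}
    - {"claw": 0.1,"x": 0,"y": 0.03,"z": 0,"turn": 0}
    - {"claw": 0.1,"x": 0.2,"y": 0.03,"z": 0,"turn": 0}
    - {"claw": 0.1,"x": 0.4,"y": 0.03,"z": 0,"turn": 0}
    - {"claw": 0.1,"x": 0.6,"y": 0.03,"z": 0,"turn": 0}
    - {"claw": 0.1,"x": 0.8,"y": 0.03,"z": 0,"turn": 0}
    - {"claw": 0.1,"x": 1.0,"y": 0.03,"z": 0,"turn": 0}
    - {"claw": 0.1,"x": 1.15,"y": 0.03,"z": 0,"turn": 0}
    - {"claw": 0.1,"x": 1.25,"y": 0.03,"z": 0,"turn": 0}
    - {"claw": 0.1,"x": 1.3,"y": 0.03,"z": 0,"turn": 0}
    - {"claw": 0.1,"x": 1.3,"y": 0.03,"z": 0,"turn": 0}
  squeeze: 40

```text
time_s: 4.82
tcp_pos: [0.5849, 0.0711, 0.0564]
tool_rot: [0.085, 3.135, 0.0]
wrist_force: [5.8, -1.7, 0.1]
width: 0.0167
grasp_force: 39.7
```

Call:
move_arm:
  increments:
    - {"claw": 0.1,"x": 0.04,"y": 0,"z": 0,"turn": 0}
    - {"claw": 0.1,"x": 0.08,"y": 0,"z": 0,"turn": 0}
    - {"claw": 0.1,"x": 0.12,"y": 0,"z": 0,"turn": 0}
    - {"claw": 0.1,"x": 0.12,"y": 0,"z": 0,"turn": 0}

```text
time_s: 5.32
tcp_pos: [0.5801, 0.0713, 0.0565]
tool_rot: [0.084, 3.133, 0.0]
wrist_force: [9.6, -2.4, -3.1]
width: 0.0164
grasp_force: 39.3
```

Call:
move_arm:
  increments:
    - {"claw": 0.1,"x": 0.04,"y": 0,"z": 0,"turn": 0}
    - {"claw": 0.1,"x": 0.08,"y": 0,"z": 0,"turn": 0}
    - {"claw": 0.1,"x": 0.08,"y": 0,"z": 0,"turn": 0}

```text
time_s: 5.7
tcp_pos: [0.5801, 0.0714, 0.0566]
tool_rot: [0.084, 3.126, 0.001]
wrist_force: [25.0, -5.4, -17.1]
width: 0.0168
grasp_force: 39.5
```

The stop is at its hard end: the force rises with no further travel. Relax, release and rise.

Call:
move_arm:
  increments:
    - {"claw": 0.1,"x": -0.12,"y": 0,"z": 0,"turn": 0}
    - {"claw": 0.1,"x": -0.12,"y": 0,"z": 0,"turn": 0}
    - {"claw": 0.5,"x": -0.12,"y": 0,"z": 0,"turn": 0}
    - {"claw": 0.7,"x": -0.12,"y": 0,"z": 0,"turn": 0}
    - {"claw": 0.7,"x": -0.12,"y": 0,"z": 0,"turn": 0}
    - {"claw": 0.8,"x": -0.12,"y": 0,"z": -1.0,"turn": 0}
    - {"claw": 0.8,"x": -0.12,"y": 0,"z": -2.0,"turn": 0}
    - {"claw": 0.8,"x": -0.12,"y": 0,"z": -2.0,"turn": 0}
    - {"claw": 0.8,"x": -0.12,"y": 0,"z": -2.0,"turn": 0}

```text
time_s: 6.82
tcp_pos: [0.5782, 0.0715, 0.1549]
tool_rot: [-0.085, -3.14, 0.0]
wrist_force: [0.5, -0.6, -0.9]
width: 0.0686
grasp_force: 0.0
```

Call:
move_arm:
  increments:
    - {"claw": 0.8,"x": 1.79,"y": 4.58,"z": 0,"turn": 1.8}
    - {"claw": 0.8,"x": 1.79,"y": 4.58,"z": 0,"turn": 1.8}
    - {"claw": 0.8,"x": 1.79,"y": 4.58,"z": 0,"turn": 1.8}
    - {"claw": 0.8,"x": 1.79,"y": 4.58,"z": 0,"turn": 1.8}
    - {"claw": 0.8,"x": 1.79,"y": 4.58,"z": 0,"turn": 1.8}
    - {"claw": 0.8,"x": 1.79,"y": 4.58,"z": 0.4,"turn": 1.8}
    - {"claw": 0.8,"x": 1.79,"y": 4.58,"z": 0.4,"turn": 1.8}
    - {"claw": 0.8,"x": 1.79,"y": 4.58,"z": 0.4,"turn": 1.8}

```text
time_s: 7.82
tcp_pos: [0.5017, 0.3041, 0.1349]
tool_rot: [-0.332, -3.123, 0.001]
wrist_force: [0.3, 0.6, 0.3]
width: 0.0684
grasp_force: 0.0
```

```bash
python3 - <<'E'
from h import *
s=env.sense(); print(s['time_s'],s['tcp_pos'],s['tool_rot'])
im0=cv2.imread("pics/top0.png")[:,:,::-1]
t=[]
for n,(u0,u1,v0,v1) in {"top":(222,325,122,222),"scene":(278,368,180,270)}.items():
    im,d=optics.camera(n); t.append(cv2.resize(im[v0:v1,u0:u1],(400,400),interpolation=cv2.INTER_CUBIC))
    if n=="top":
        uv,P,c=cloud(n,u0,u1,v0,v1,im,d); z=P[:,2]; m=(z>.064)&(z<.1)&(abs(P[:,0]-.58)<.03); print("knob",m.sum(),P[m].mean(0))
        hsv=cv2.cvtColor(c[None].astype(np.uint8),cv2.COLOR_RGB2HSV)[0]
        m=(hsv[:,1]>70)&(hsv[:,0]<30)&(abs(z-.018)<.005); print(rect(plane(n,uv[m],.018)))
        m=(hsv[:,1]<60)&(hsv[:,2]>100)&(z>.04)&(z<.05)&(P[:,1]<.055)&(P[:,0]>.6);print("bar",m.sum(),rect(plane(n,uv[m],.044)))
cv2.imwrite("pics/c3.png",np.hstack(t)[:,:,::-1])
E
```

```text
7.825 [0.50174125 0.30410585 0.13493324] [-3.32439191e-01 -3.12300566e+00  1.34304772e-03]
knob 38 [0.5765169  0.07187828 0.08202873]
(array([604.2,   4.5]), array([259. , 259.1]), 86.97)
bar 281 (array([659.6, -18.4]), array([142. ,  54.5]), 81.8)
```

View pics/c3.png

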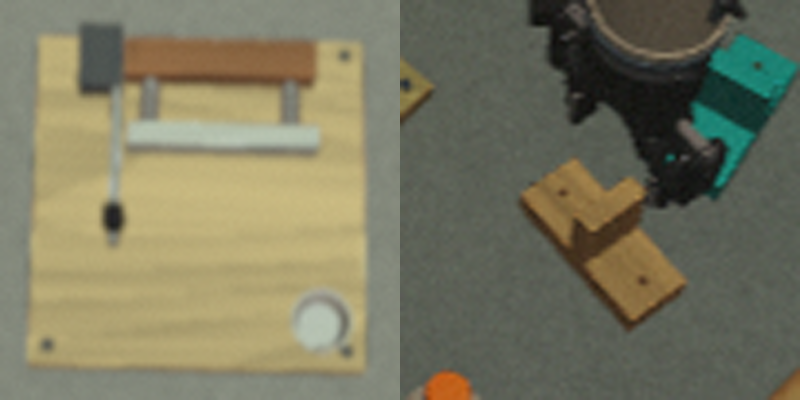

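The crop shows the stop fully out, with the knob on the left at (113,217). The wooden bracket is square under the gripper. Down and pinch the rib.

Call:
move_arm:
  increments:
    - {"claw": 0.8,"x": 0,"y": 0,"z": 1.0,"turn": 0}
    - {"claw": 0.8,"x": 0,"y": 0,"z": 1.8,"turn": 0}
    - {"claw": 0.8,"x": 0,"y": 0,"z": 2.06,"turn": 0}
    - {"claw": 0.8,"x": 0,"y": 0,"z": 2.06,"turn": 0}
    - {"claw": 0.5,"x": 0,"y": 0,"z": 2.06,"turn": 0}
    - {"claw": 0.3,"x": 0,"y": 0,"z": 2.06,"turn": 0}
    - {"claw": 0.1,"x": 0,"y": 0,"z": 2.06,"turn": 0}
    - {"claw": 0.1,"x": 0,"y": 0,"z": 2.06,"turn": 0}
    - {"claw": 0.1,"x": 0,"y": 0,"z": 2.06,"turn": 0}
    - {"claw": 0.1,"x": 0,"y": 0,"z": 2.06,"turn": 0}
  squeeze: 60

```text
time_s: 9.18
tcp_pos: [0.5025, 0.3055, 0.0335]
tool_rot: [0.331, 3.123, 0.002]
wrist_force: [0.1, -1.6, 7.8]
width: 0.0175
grasp_force: 59.6
```

Call:
move_arm:
  increments:
    - {"claw": 0.1,"x": 0,"y": 0,"z": -0.6,"turn": 0}
    - {"claw": 0.1,"x": 0,"y": 0,"z": -1.6,"turn": 0}
    - {"claw": 0.1,"x": 0,"y": 0,"z": -2.4,"turn": 0}
    - {"claw": 0.1,"x": -0.5,"y": -0.8,"z": -2.4,"turn": -0.4}
    - {"claw": 0.1,"x": -1.0,"y": -1.7,"z": -2.4,"turn": -0.9}
    - {"claw": 0.1,"x": -1.6,"y": -2.7,"z": -2.4,"turn": -1.3}
    - {"claw": 0.1,"x": -2.2,"y": -3.7,"z": -2.4,"turn": -1.8}
    - {"claw": 0.1,"x": -2.8,"y": -4.7,"z": -2.4,"turn": -1.8}
    - {"claw": 0.1,"x": -3.2,"y": -5.3,"z": -2.4,"turn": -1.8}
    - {"claw": 0.1,"x": -3.37,"y": -5.62,"z": -2.4,"turn": -1.8}
    - {"claw": 0.1,"x": -3.37,"y": -5.62,"z": -2.4,"turn": -1.8}
    - {"claw": 0.1,"x": -3.37,"y": -5.62,"z": -2.4,"turn": -1.8}

```text
time_s: 10.68
tcp_pos: [0.607, -0.004, 0.1522]
tool_rot: [-0.084, -3.14, -0.001]
wrist_force: [-0.4, -0.7, -1.7]
width: 0.0175
grasp_force: 58.8
```

```bash
python3 - <<'E'
from h import *
s=env.sense(); M=R.from_rotvec(s['tool_rot']).as_matrix(); print(s['time_s'],s['tcp_pos'],np.degrees(np.arctan2(M[1,1],M[0,1])),s['wrist_force'],s['width'])
t=[]
for n,(u0,u1,v0,v1) in {"top":(222,325,122,222),"scene":(168,292,130,255)}.items():
    im,d=optics.camera(n); t.append(cv2.resize(im[v0:v1,u0:u1],(400,400),interpolation=cv2.INTER_CUBIC))
cv2.imwrite("pics/c4.png",np.hstack(t)[:,:,::-1])
E
```

```text
10.675 [ 0.6070175  -0.00403752  0.15219086] 86.92626850621035 [-0.42134785 -0.65105386 -1.68437976] 0.017474104233678685
```

View pics/c4.png

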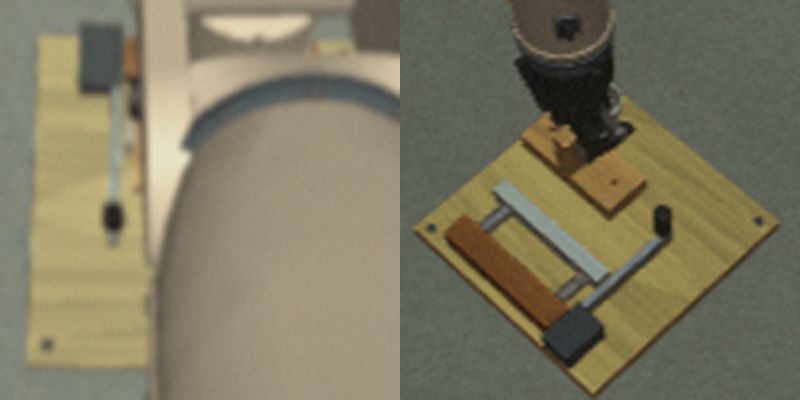

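The bracket is held level and parallel to the bar, clear of knob and tin. Lower it to just above the board.

Call:
move_arm:
  increments:
    - {"claw": 0.1,"x": 0,"y": -0.06,"z": 0.4,"turn": 0}
    - {"claw": 0.1,"x": 0,"y": -0.06,"z": 0.8,"turn": 0}
    - {"claw": 0.1,"x": 0,"y": -0.06,"z": 1.2,"turn": 0}
    - {"claw": 0.1,"x": 0,"y": -0.06,"z": 1.6,"turn": 0}
    - {"claw": 0.1,"x": 0,"y": -0.06,"z": 1.85,"turn": 0}
    - {"claw": 0.1,"x": 0,"y": -0.06,"z": 1.92,"turn": 0}
    - {"claw": 0.1,"x": 0,"y": -0.06,"z": 1.92,"turn": 0}

```text
time_s: 11.65
tcp_pos: [0.6076, -0.0081, 0.0564]
tool_rot: [0.085, 3.14, -0.0]
wrist_force: [-0.1, 0.1, -1.3]
width: 0.0172
grasp_force: 58.9
```

```bash
python3 - <<'E'
from h import *
im,d=optics.camera("scene"); u0,u1,v0,v1=168,292,130,255
uv,P,c=cloud("scene",u0,u1,v0,v1,im,d); hsv=cv2.cvtColor(c[None].astype(np.uint8),cv2.COLOR_RGB2HSV)[0]
cv2.imwrite("pics/c5.png",cv2.resize(im[v0:v1,u0:u1],(600,600),interpolation=cv2.INTER_CUBIC)[:,:,::-1])
E
```

```text
(no output)
```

View pics/c5.png

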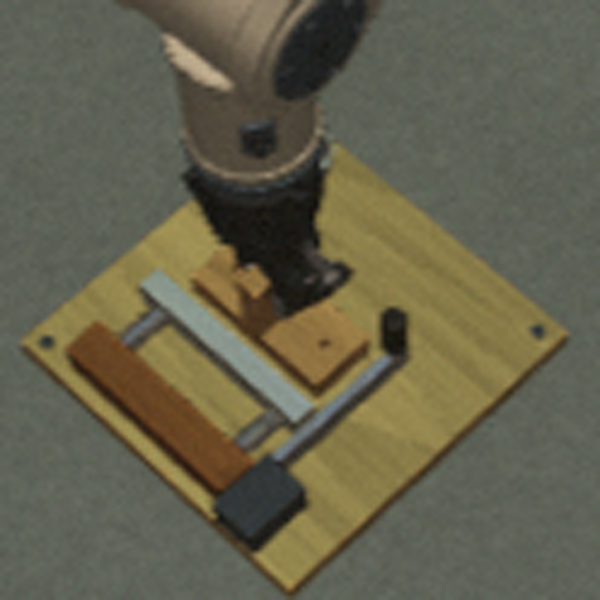

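The bracket sits between the bar and the knob with gaps on both sides. Now down onto the board.

Call:
move_arm:
  increments:
    - {"claw": 0.1,"x": 0,"y": 0,"z": 0.05,"turn": 0}
    - {"claw": 0.1,"x": 0,"y": 0,"z": 0.1,"turn": 0}
    - {"claw": 0.1,"x": 0,"y": 0,"z": 0.13,"turn": 0}
    - {"claw": 0.1,"x": 0,"y": 0,"z": 0.13,"turn": 0}

```text
time_s: 12.2
tcp_pos: [0.6077, -0.0082, 0.0514]
tool_rot: [0.085, 3.14, -0.0]
wrist_force: [-5.8, 0.5, 15.3]
width: 0.0173
grasp_force: 61.2
```

Call:
move_arm:
  increments:
    - {"claw": 0.1,"x": 0,"y": 0.08,"z": -0.01,"turn": 0}
    - {"claw": 0.1,"x": 0,"y": 0.16,"z": -0.01,"turn": 0}
    - {"claw": 0.1,"x": 0,"y": 0.22,"z": -0.01,"turn": 0}
    - {"claw": 0.1,"x": 0,"y": 0.25,"z": -0.01,"turn": 0}
    - {"claw": 0.1,"x": 0,"y": 0.25,"z": -0.01,"turn": 0}

```text
time_s: 12.82
tcp_pos: [0.6093, 0.004, 0.0515]
tool_rot: [0.085, 3.138, -0.001]
wrist_force: [0.4, -2.4, 7.6]
width: 0.0171
grasp_force: 60.1
```

Call:
move_arm:
  increments:
    - {"claw": 0.1,"x": 0,"y": 0.02,"z": 0,"turn": 0}
    - {"claw": 0.1,"x": 0,"y": 0.03,"z": 0,"turn": 0}
    - {"claw": 0.1,"x": 0,"y": 0.03,"z": 0,"turn": 0}

```text
time_s: 13.2
tcp_pos: [0.6094, 0.0053, 0.0515]
tool_rot: [0.085, 3.138, -0.001]
wrist_force: [-0.2, -3.7, 7.9]
width: 0.0171
grasp_force: 60.1
```

Call:
move_arm:
  increments:
    - {"claw": 0.1,"x": 0,"y": 0.02,"z": 0,"turn": 0}
    - {"claw": 0.1,"x": 0,"y": 0.03,"z": 0,"turn": 0}
    - {"claw": 0.1,"x": 0,"y": 0.03,"z": 0,"turn": 0}

```text
time_s: 13.58
tcp_pos: [0.6095, 0.0058, 0.0515]
tool_rot: [0.084, 3.138, -0.003]
wrist_force: [-0.9, -9.2, 7.3]
width: 0.0174
grasp_force: 60.2
```

Call:
move_arm:
  increments:
    - {"claw": 0.1,"x": 0,"y": -0.02,"z": 0,"turn": 0}
    - {"claw": 0.1,"x": -0.04,"y": -0.02,"z": 0,"turn": 0}
    - {"claw": 0.1,"x": -0.08,"y": -0.02,"z": 0,"turn": 0}
    - {"claw": 0.1,"x": -0.12,"y": -0.02,"z": 0,"turn": 0}
    - {"claw": 0.1,"x": -0.12,"y": -0.02,"z": 0,"turn": 0}

```text
time_s: 14.2
tcp_pos: [0.6129, 0.0055, 0.0516]
tool_rot: [-0.085, -3.138, 0.001]
wrist_force: [-9.9, -2.9, 18.3]
width: 0.0171
grasp_force: 61.4
```

```bash
python3 - <<'E'
from h import *
im,d=optics.camera("scene"); u0,u1,v0,v1=190,255,170,235
cv2.imwrite("pics/c6.png",cv2.resize(im[v0:v1,u0:u1],(600,600),interpolation=cv2.INTER_CUBIC)[:,:,::-1])
E
```

```text
(no output)
```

View pics/c6.png

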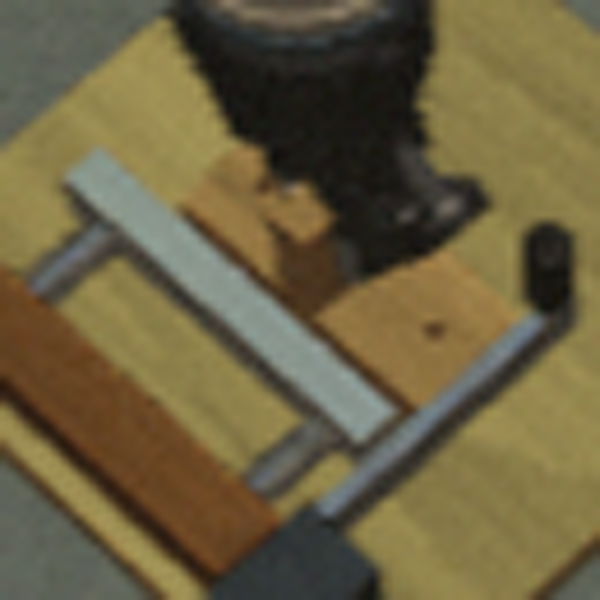

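The foot end is flush along the blade at about (470,360). A thin gap to the bar, about 4–5 mm, remains, so the x force so far is board friction. I'll ease the down force slightly and carry on.

Call:
move_arm:
  increments:
    - {"claw": 0.1,"x": 0,"y": 0,"z": -0.02,"turn": 0}
    - {"claw": 0.1,"x": -0.03,"y": 0,"z": -0.02,"turn": 0}
    - {"claw": 0.1,"x": -0.06,"y": 0,"z": -0.02,"turn": 0}
    - {"claw": 0.1,"x": -0.06,"y": 0,"z": -0.02,"turn": 0}

```text
time_s: 14.75
tcp_pos: [0.6166, 0.0054, 0.0515]
tool_rot: [-0.084, -3.139, 0.001]
wrist_force: [-3.6, -3.9, 6.6]
width: 0.0176
grasp_force: 60.0
```

Call:
move_arm:
  increments:
    - {"claw": 0.1,"x": -0.03,"y": 0,"z": 0,"turn": 0}
    - {"claw": 0.1,"x": -0.06,"y": 0,"z": 0,"turn": 0}
    - {"claw": 0.1,"x": -0.08,"y": 0,"z": 0,"turn": 0}
    - {"claw": 0.1,"x": -0.08,"y": 0,"z": 0,"turn": 0}

```text
time_s: 15.25
tcp_pos: [0.62, 0.0052, 0.0516]
tool_rot: [-0.084, -3.138, 0.001]
wrist_force: [-7.5, -3.2, 10.7]
width: 0.0168
grasp_force: 60.5
```

Call:
move_arm:
  increments:
    - {"claw": 0.1,"x": -0.03,"y": 0,"z": 0,"turn": 0}
    - {"claw": 0.1,"x": -0.06,"y": 0,"z": 0,"turn": 0}
    - {"claw": 0.1,"x": -0.1,"y": 0,"z": 0,"turn": 0}
    - {"claw": 0.1,"x": -0.1,"y": 0,"z": 0,"turn": 0}

```text
time_s: 15.75
tcp_pos: [0.6235, 0.005, 0.0517]
tool_rot: [-0.084, -3.135, 0.001]
wrist_force: [-12.7, -3.9, 16.8]
width: 0.0174
grasp_force: 61.3
```

Call:
move_arm:
  increments:
    - {"claw": 0.1,"x": -0.03,"y": 0,"z": -0.01,"turn": 0}
    - {"claw": 0.1,"x": -0.06,"y": 0,"z": -0.015,"turn": 0}
    - {"claw": 0.1,"x": -0.1,"y": 0,"z": -0.015,"turn": 0}
    - {"claw": 0.1,"x": -0.12,"y": 0,"z": -0.015,"turn": 0}
    - {"claw": 0.1,"x": -0.12,"y": 0,"z": -0.015,"turn": 0}

```text
time_s: 16.38
tcp_pos: [0.6278, 0.0048, 0.0518]
tool_rot: [-0.084, -3.132, 0.001]
wrist_force: [-16.9, -2.7, 15.8]
width: 0.0172
grasp_force: 61.2
```

```bash
python3 - <<'E'
from h import *
im,d=optics.camera("scene"); u0,u1,v0,v1=190,255,170,235
cv2.imwrite("pics/c7.png",cv2.resize(im[v0:v1,u0:u1],(600,600),interpolation=cv2.INTER_CUBIC)[:,:,::-1])
# bar shift along jig x: bar-top points at z~.044, before/after
for n,i,dd in(("0",cv2.imread("pics/scene0.png")[:,:,::-1],np.load("scene0.npy")),("now",im,d)):
    uv,P,c=cloud("scene",168,292,150,255,i,dd); h=cv2.cvtColor(c[None].astype(np.uint8),cv2.COLOR_RGB2HSV)[0]
    a=np.radians(-3.05); T=np.array([[np.cos(a),-np.sin(a)],[np.sin(a),np.cos(a)]])
    Q=plane("scene",uv,.044); q=(Q[:,:2]-[.607,.003])@T
    m=(h[:,1]<45)&(h[:,2]>125)&(P[:,2]>.038)&(P[:,2]<.052)&(q[:,1]>-.08)&(q[:,1]<.045)
    print(n,m.sum(),np.median(q[m,0]),np.percentile(q[m,0],[5,95]))
E
```

```text
0 167 0.04408284261304727 [0.03692307 0.05091312]
now 172 0.05312698379400169 [0.04597388 0.06052842]
```

View pics/c7.png

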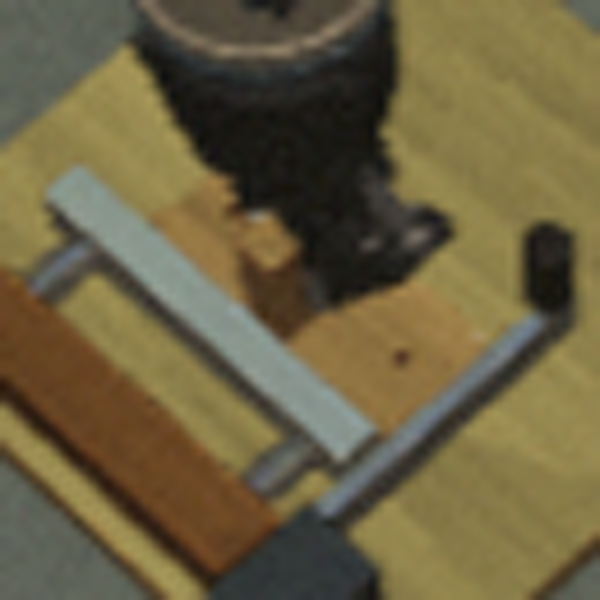

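The bar is flush on the foot and about 9–9.5 mm in, by both sight and touch. The foot end is at the blade and the stop is unchanged. Hold for over a second.

Call:
move_arm:
  increments:
    - {"claw": 0.1,"x": 0,"y": 0,"z": 0,"turn": 0}
    - {"claw": 0.1,"x": 0,"y": 0,"z": 0,"turn": 0}
    - {"claw": 0.1,"x": 0,"y": 0,"z": 0,"turn": 0}
    - {"claw": 0.1,"x": 0,"y": 0,"z": 0,"turn": 0}
    - {"claw": 0.1,"x": 0,"y": 0,"z": 0,"turn": 0}
    - {"claw": 0.1,"x": 0,"y": 0,"z": 0,"turn": 0}
    - {"claw": 0.1,"x": 0,"y": 0,"z": 0,"turn": 0}
    - {"claw": 0.1,"x": 0,"y": 0,"z": 0,"turn": 0}
    - {"claw": 0.1,"x": 0,"y": 0,"z": 0,"turn": 0}
    - {"claw": 0.1,"x": 0,"y": 0,"z": 0,"turn": 0}
    - {"claw": 0.1,"x": 0,"y": 0,"z": 0,"turn": 0}
    - {"claw": 0.1,"x": 0,"y": 0,"z": 0,"turn": 0}
    - {"claw": 0.1,"x": 0,"y": 0,"z": 0,"turn": 0}
    - {"claw": 0.1,"x": 0,"y": 0,"z": 0,"turn": 0}
    - {"claw": 0.1,"x": 0,"y": 0,"z": 0,"turn": 0}

```text
time_s: 18.3
tcp_pos: [0.6278, 0.0048, 0.0517]
tool_rot: [-0.084, -3.132, 0.001]
wrist_force: [-15.7, -3.2, 15.8]
width: 0.0174
grasp_force: 61.2
```

```bash
python3 -c "
from bench import env
print(env.sign_off())"
```

```text
the job is handed in; nothing more can be done
None
```

I've handed the job in: the length stop is fully out, and the bracket stands flat on the board with its foot end against the blade. The arm is still holding it pressed about 9.5 mm into the sprung bar (roughly 9–10 N); the sign-off didn't report a verdict.

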